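Load the jar tray and hold the inspection lid open

ROBOT

A 6-joint arm with a two-finger parallel gripper is mounted at the origin on the work surface. World frame = base frame: x ahead of the robot, y to its left, z up, the work surface at z = 0. Lengths are in m, angles in degrees, forces in N, time in s.
With the tool pointing down it reaches from about 0.35 to 0.875 m from the base axis. Payload 4.2 kg.
Tool frame: the origin (TCP) lies midway between the tips of the shut fingers; the grasp point (between the pads) lies 19 mm behind it; z points along the fingers, y is the direction in which the jaws open and shut (so a half turn about z gives the same grasp; the last joint's range is limited). The gripper opens to 87 mm and grips with 3 to 60 N. Pads are 19 mm wide; open, the fingers measure 117 mm over their backs; the gripper's body (75 mm by 190 mm) begins 51 mm behind the grasp point.
Start: joints at [-56.402, 22.042, 0.453, 0, -68.411, -14.817], TCP at [0.201, -0.592, 0.223] pointing down, gripper open.
Joint ranges: [-179.83, 179.83], [-69.29, 118.12], [-61.27, 80.66], [-181.25, 117.63], [-171.15, -9.14], [-177.46, 177.46]. Speed limits (degrees/s): [159.86, 159.86, 180, 180, 180, 180].

INTERFACE

Orientations are given as a 3x3 rotation matrix whose columns are the frame's x, y, z axes.
In Python, from station import sense, capture, calibration, finish_job gives the robot as it stands.
- The arm moves only by the tool carry_out, never from a script. Its argument "commands" is one flat list of numbers, 6 for each row, row after row: the shift along the tool's x, y, z in mm, then the turn, a rotation vector about the tool's x, y, z in rad. A call has 1 to 5 rows; each row shifts and turns the pose as measured when the row begins, along the tool's axes as they then stand; what a row does not reach is not made up. A row lasts 1/8 s, in which the tool goes at most 62.5 mm and 10.7 degrees, less where a joint would pass 70% of its speed; a pose out of reach is approached as far as the arm can. A call is refused whole if a number of a shift passes 62.5 or a number of a turn 0.188, either way. A call with a gripper value outside its range is refused whole. "grip" is the finger opening in mm, from 0 to 87, set as the call begins (left out, the last holds). The fingers move at their own pace and stop on an object; the grip force is fixed at half the most. Time passes only in rows, so rows that do not move let the fingers close. It gives the time, the measured TCP pose, the force and the opening at its end, in the units of the state.
- sense(): the state, without advancing time (a new reading comes with each control period).
- capture(name): name is "scene" or "top"; returns the picture (384x512x3 uint8, red, green, blue); there is no depth.
- calibration(name): a dict with "fx", "fy", "cx", "cy" (pixels), "rvec" (rotation vector, rad) and "tvec" (3), from world to camera coordinates, as OpenCV has them. Camera axes: x right, y down, z forward; pixel columns grow to the right and rows downward; lengths in m; the calibration is good to about 2 mm. A picture is of the moment at which its call begins. calibration takes no time and is no camera call.
- finish_job(): hands the job in, once; it reports no verdict.
The state is a dict: "time_s": time; "joints": joint angles; "joint_velocities": joint speeds; "effort": joint torques, N m; "tcp_pos": TCP position; "ee_rot": TCP orientation; "wrist_force": force on the tool from outside, world axes, zero at the start; "moment": the same for the moment, N m; "gripper_width": opening from 0.0 (shut) to 1.0 (fully open).
Only numpy, scipy, OpenCV 4.12 (cv2) and the standard library are available. Lean on these libraries where they do the work, as an engineer would, in place of code of your own. Each camera call takes 0.05 s, during which the arm holds its last target.

TASK

Slide the green tray of four sample jars by its white grip, jars end first, through the open end of the white inspection box until it is fully home, with the jars upright in their pockets and the lid still shut. Then let go of the tray, take the yellow bar on the blue lid, raise the lid to 45 degrees and hold it there so that a colleague can look in: the job finishes with the gripper still holding the bar and the lid open. Leave the other things on the bench where they are.

Things in the scene. Friction and masses are not known exactly. Their poses are not given: they have to be found in the camera images.
- tray: Green tray, 2 by 2 pockets, 120 mm (its x) by 110 mm (y), walls 22 mm high, floor and walls 4 mm thick; a flat neck 50 mm wide, 4 mm thick runs out to x = -174 mm and carries the white grip. Origin: underside centre of the pocket part, on the bench; x points from grip to jars (the end that enters the box), z up. 300 g (varies by a quarter) plus the jars; it slides on the bench.
- tray_grip (a point): Where to pinch the tray's upright white grip: on its centre plane, 45 mm above the bench, at tray x = -147 mm. The grip is a block 44 mm long (tray x), 12 mm thick (tray y), its top 66 mm above the bench. Axes as the tray's.
- box: White inspection box fixed on the bench, 150 mm (its x) by 134 mm (y), 85 mm high, no floor: the tray slides on the bench itself. Origin: centre of its underside; x points from open front to closed back, z up. The back stop is at x = +67 mm. The blue lid covers the top.
- box_mouth (a point): Centre of the box's front opening at bench level (box x = -75 mm). Opening 118 mm wide (4 mm beside the tray on each side), 70 mm high; grey guide cheeks 40 mm high flare out to 30 mm in front of it, 163 mm apart at their outer ends. Axes as the box's.
- box_home (a point): Where the tray's origin lies when fully home against the back stop (box x = +7 mm, y = 0, on the bench), the axes of tray and box then parallel; the centre of the tray's grip then stands 65 mm in front of the opening.
- lid_angle (a joint): Angle of the blue lid, rad: 0 shut (level), growing as its front edge rises, 1.3 at its stop; 45 degrees is 0.785. Lid 150 mm by 134 mm by 8 mm, about 0.33 kg with the bar (varies by a quarter). The hinge is free: the lid falls shut at any angle when it is let go.
- lid: The blue lid, with its bar. Origin: point on the lid's hinge line (which is parallel to the box's y), at box x = +75 mm, y = 0, z = 85.5 mm. Its axes turn with the lid and equal the box's when the lid is shut.
- lid_bar (a point): Yellow round bar to lift the lid by: 12 mm diameter, about 100 mm long, parallel to the hinge, on two thin posts 90 mm apart. Origin: bar centre, 120 mm in front of the hinge line and 43 mm above it when shut (129 mm above the bench, 35 mm above the lid). Axes turn with the lid: y along the bar, z away from the lid. It can turn between the fingers, so the gripper can keep pointing down.
- jar0: Capped amber sample jar, 42 mm diameter, 50 mm tall, 50 g, loose in its own tray pocket at tray x = -29 mm, y = -26.5 mm with about 5 mm play; origin at the centre of its underside, z up.
- jar1: Capped amber sample jar, 42 mm diameter, 50 mm tall, 50 g, loose in its own tray pocket at tray x = -29 mm, y = 26.5 mm with about 5 mm play; origin at the centre of its underside, z up.
- jar2: Capped amber sample jar, 42 mm diameter, 50 mm tall, 50 g, loose in its own tray pocket at tray x = 29 mm, y = -26.5 mm with about 5 mm play; origin at the centre of its underside, z up.
- jar3: Capped amber sample jar, 42 mm diameter, 50 mm tall, 50 g, loose in its own tray pocket at tray x = 29 mm, y = 26.5 mm with about 5 mm play; origin at the centre of its underside, z up.
- pitcher: Bystander: white pitcher with a handle, rim 100 mm in diameter, 130 mm tall. Origin: centre of its underside.
- wash_bottle: Bystander: white wash bottle with a blue band and red cap, 62 mm in diameter, 150 mm tall. Origin: centre of its underside.
- flask: Bystander: black drinking flask, 68 mm in diameter, 180 mm tall. Origin: centre of its underside.
- dish: Bystander: clear shallow dish, 100 mm in diameter, 20 mm high. Origin: centre of its underside.
- pvc_frame: Bystander: white frame of plastic pipe, 138 mm by 238 mm, 79 mm high. Origin: centre of its underside.
- brush: Bystander: brush lying on the bench along its x. Origin: underside.
There are look-alikes about, which are no part of the job. Leave any red or turquoise look-alike of the jar1 alone.

How it is judged (in metres and radians):
On the way, in this order (a step that is already met when the one before it is completed fails the run):
1. the tray is fully home in the box, jars in their pockets, lid shut (x of tray in the frame of box above -0.001 m and y of tray in the frame of box between -0.008 and 0.008 m and height (world z) of tray below 0.008 m and angle between the x axis of tray and the x axis of box, either way round below 0.08 rad and angle between each of jar0, jar1, jar2, jar3's own z axis and vertical below 0.3 rad and horizontal distance between each of jar0, jar1, jar2, jar3 and tray below 0.055 m and z of each of jar0, jar1, jar2, jar3 in the frame of tray below 0.012 m and value of joint lid_angle below 0.1 rad), for 0.2 s.
2. the lid is held by its bar at 45 degrees (value of joint lid_angle between 0.68 and 0.89 rad and contact force between lid and the fingers above 0.5 N), for 0.3 s.
At the end, for the whole second after the job is handed in: The gripper still holds the yellow bar (more than 0.5 N) with the lid at rest 45 degrees open (within 6 degrees: 0.68 to 0.89 rad); the tray is home (within 8 mm of its stop, straight and flat on the bench) and untouched, and all four jars stand upright in their pockets (all of step 2 and x of tray in the frame of box above -0.001 m and y of tray in the frame of box between -0.008 and 0.008 m and height (world z) of tray below 0.008 m and angle between the x axis of tray and the x axis of box, either way round below 0.08 rad and angle between each of jar0, jar1, jar2, jar3's own z axis and vertical below 0.3 rad and horizontal distance between each of jar0, jar1, jar2, jar3 and tray below 0.055 m and z of each of jar0, jar1, jar2, jar3 in the frame of tray below 0.012 m and velocity of joint lid_angle between -0.15 and 0.15 rad/s and contact force between tray and the fingers below 0.3 N); the arm keeps its last pose, push and grip.
It fails at once if a jar is tipped over (angle between any of jar0, jar1, jar2, jar3's own z axis and vertical above 0.6 rad).
It fails at once if another thing on the bench is moved by more than 30 mm (distance of any of pitcher, wash_bottle, flask, dish, pvc_frame, brush from where it was at the start of the episode above 0.03 m).
It also fails if it takes over 58 s, if anything falls off the work surface, if the arm or the gripper's body presses on something with over 40 N, if the wrist force passes 120 N, or if a joint passes its speed limit or range.

## Working session

There is one attempt and no reset: what is moved stays moved. The work goes in short steps, Python scripts to look and compute and a tool call to move; the robot and the scene stay as the last step left them, time stands still between calls to the robot, and variables do not carry over. Pictures are saved under pics/ and viewed, and the job is handed in when it is done.

Besides the shell and the picture viewer there is one more tool, called after "Call:" in YAML: its name, and indented under it one key for each argument. carry_out: Moves the arm, as the interface text tells. Its arguments: {"type":"object","properties":{"commands":{"type":"array"},"grip":{"type":"number"}},"required":["commands"]}

```bash
ls; mkdir -p pics; python3 - <<'E'
from station import sense,capture,calibration
import cv2
for n in("scene","top"):
    im=capture(n); cv2.imwrite(f"pics/{n}0.png",im[:,:,::-1]); print(n,calibration(n))
print(sense())
E
```

```text
pics
scene {'fx': 492.7423080795322, 'fy': 492.7423080795322, 'cx': 250.980576098859, 'cy': 198.70537884587856, 'rvec': array([ 2.1448399 ,  1.47638625, -0.47208525]), 'tvec': array([-0.15007896, -0.3805584 ,  1.89274215])}
top {'fx': 362.92313912151957, 'fy': 362.92313912151957, 'cx': 251.31818621440067, 'cy': 188.54324059381702, 'rvec': array([ 2.02122347, -2.17540029,  0.24547781]), 'tvec': array([-0.02043075,  0.58285584,  1.12979003])}
{'time_s': 0.1, 'joints': array([-5.64045170e+01,  2.20860563e+01,  3.89186280e-01, -2.35869387e-02,
       -6.84109841e+01, -1.48174363e+01]), 'joint_velocities': array([-0.00852904, -0.15676559,  0.15731559,  0.06283259, -0.10349328,
       -0.01580203]), 'effort': array([-1.32985156e-04, -3.91688740e+01,  1.87935001e+01,  4.23192725e+00,
        1.34791245e-02, -6.79099708e-05]), 'tcp_pos': array([ 0.20104226, -0.59123173,  0.2215874 ]), 'ee_rot': array([[-9.46821493e-01, -3.21758508e-01, -7.22718823e-04],
       [-3.21759300e-01,  9.46819827e-01,  1.77976360e-03],
       [ 1.11630430e-04,  1.91765993e-03, -9.99998155e-01]]), 'wrist_force': array([-0.69887282,  0.3738768 , -0.15771488]), 'moment': array([0.00549712, 0.00487211, 0.05228706]), 'gripper_width': 1.00148994014146}
```

View pics/scene0.png

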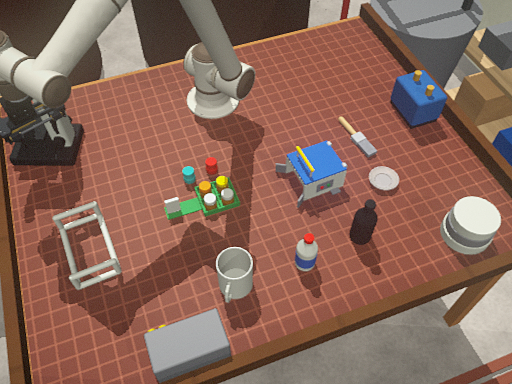

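View pics/top0.png

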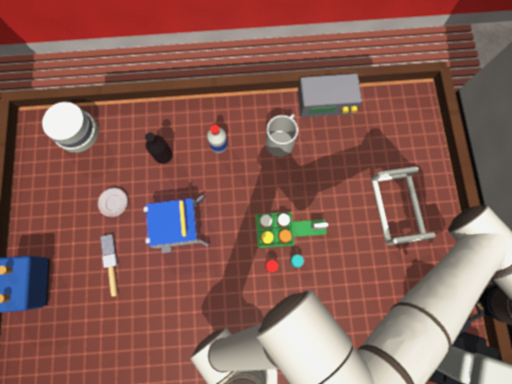

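The top view shows the tray at about (275,230) with its grip at (320,225), the box at (172,223) with its mouth facing right, and the red and turquoise look-alikes at (272,266) and (297,261). I'll enlarge it.

```bash
python3 - <<'E'
import cv2
im=cv2.imread("pics/top0.png")
cv2.imwrite("pics/c1.png",cv2.resize(im[205:275,245:335],None,fx=8,fy=8,interpolation=cv2.INTER_CUBIC))
cv2.imwrite("pics/c2.png",cv2.resize(im[185:260,135:225],None,fx=8,fy=8,interpolation=cv2.INTER_CUBIC))
im=cv2.imread("pics/scene0.png")
cv2.imwrite("pics/c3.png",cv2.resize(im[130:230,155:365],None,fx=3.8,fy=3.8,interpolation=cv2.INTER_CUBIC))
E
```

```text
(no output)
```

View pics/c1.png

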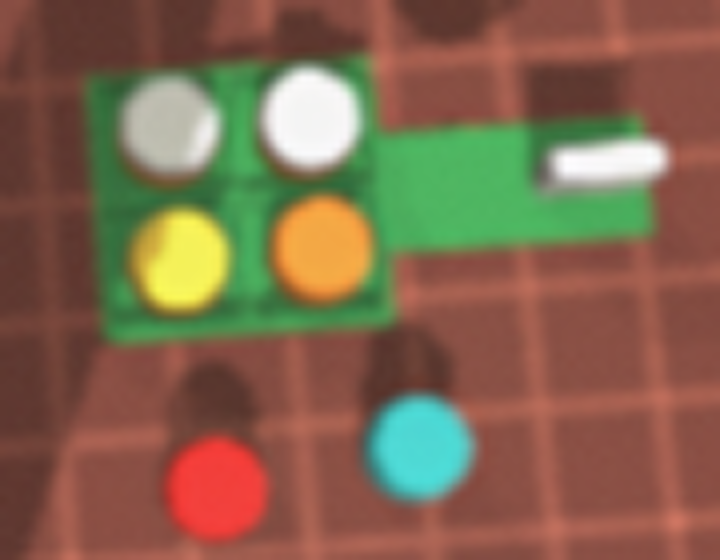

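View pics/c2.png

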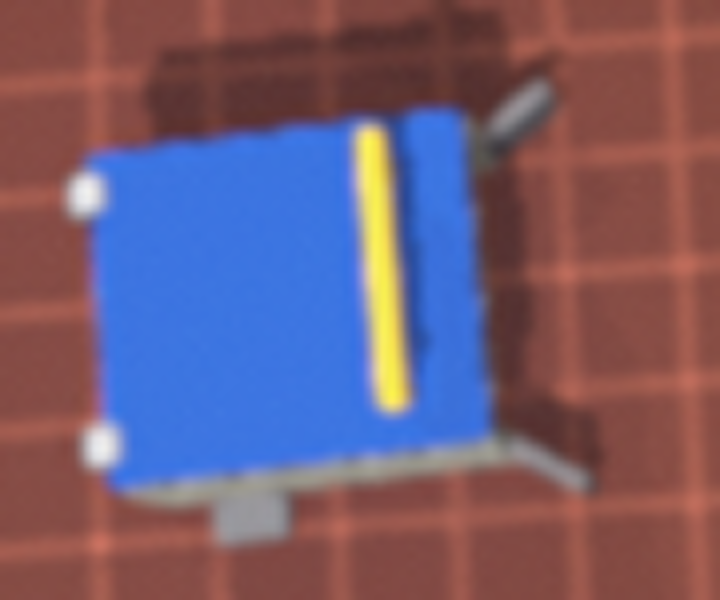

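View pics/c3.png

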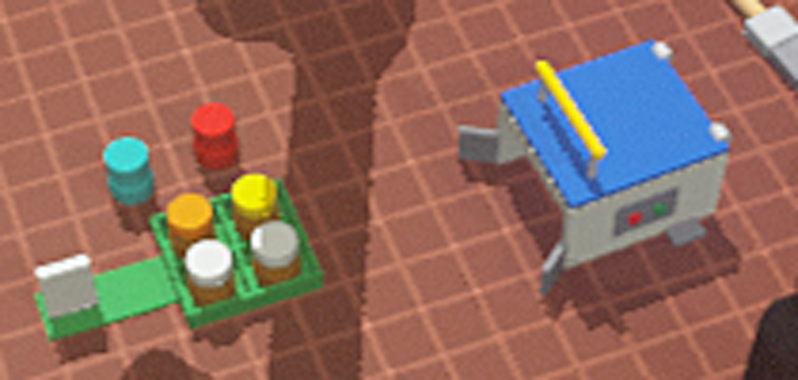

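```bash
cat > h.py <<'E'
import numpy as np,cv2
from station import sense,capture,calibration
from scipy.optimize import least_squares
def ray(name,uv,z):
    c=calibration(name);R=cv2.Rodrigues(np.array(c['rvec']))[0];t=np.array(c['tvec'])
    d=R.T@np.array([(uv[0]-c['cx'])/c['fx'],(uv[1]-c['cy'])/c['fy'],1]);o=-R.T@t
    return o+d*(z-o[2])/d[2]
def proj(name,P):
    c=calibration(name);K=np.array([[c['fx'],0,c['cx']],[0,c['fy'],c['cy']],[0,0,1]])
    return cv2.projectPoints(np.array(P,float).reshape(-1,3),np.array(c['rvec']),np.array(c['tvec']),K,None)[0].reshape(-1,2)
def fit(obs,x0):
    # obs: (cam,uv,localxyz)
    def f(p):
        c,s=np.cos(p[2]),np.sin(p[2]);r=[]
        for n,uv,l in obs:
            P=[p[0]+c*l[0]-s*l[1],p[1]+s*l[0]+c*l[1],l[2]]
            r+=list(proj(n,P)[0]-uv)
        return np.array(r)
    s=least_squares(f,x0,loss='soft_l1');return s.x,f(s.x).reshape(-1,2)
E
python3 - <<'E'
from h import *
def U(X,Y,ox,oy,k=8): return np.array([(X+.5)/k-.5+ox,(Y+.5)/k-.5+oy])
T=lambda X,Y:U(X,Y,245,205); B=lambda X,Y:U(X,Y,135,185); S=lambda X,Y:U(X,Y,155,130,3.8)
for p in [(88,75),(372,55),(108,342),(395,322)]: print(ray("top",T(*p),.022).round(4))
for p in [(640,118),(652,235)]: print(ray("top",T(*p),.004).round(4))
print("grip",ray("top",T(608,160),.066))
for p in [(90,155),(465,107),(492,435),(115,490)]: print(ray("top",B(*p),.0935).round(4))
for p in [(371,128),(394,408)]: print("bar",ray("top",B(*p),.1315).round(4))
for p in [(543,67),(601,152)]: print("barS",ray("scene",S(*p),.1315).round(4))
for p in [(502,97),(575,203),(729,152),(652,42)]: print("lidS",ray("scene",S(*p),.0935).round(4))
for p in [(152,215),(192,326),(322,278),(283,180)]: print("trayS",ray("scene",S(*p),.022).round(4))
print("gripS",ray("scene",S(64,268),.066).round(4))
E
```

```text
[ 0.5017 -0.0715  0.022 ]
[ 0.5014 -0.1916  0.022 ]
[ 0.39   -0.0714  0.022 ]
[ 0.3895 -0.1902  0.022 ]
[ 0.4688 -0.3048  0.004 ]
[ 0.419  -0.3039  0.004 ]
grip [ 0.44460863 -0.27713459  0.066     ]
[0.5483 0.2775 0.0935]
[0.5568 0.127  0.0935]
[0.4251 0.1212 0.0935]
[0.4145 0.2686 0.0935]
bar [0.5428 0.1577 0.1315]
bar [0.434  0.1521 0.1315]
barS [0.4395 0.1541 0.1315]
barS [0.54   0.1613 0.1315]
lidS [0.4288 0.1234 0.0935]
lidS [0.555  0.1347 0.0935]
lidS [0.5528 0.2776 0.0935]
lidS [0.4184 0.2709 0.0935]
trayS [ 0.3881 -0.186   0.022 ]
trayS [ 0.5104 -0.1887  0.022 ]
trayS [ 0.5037 -0.0707  0.022 ]
trayS [ 0.393  -0.0669  0.022 ]
gripS [ 0.4466 -0.2752  0.066 ]
```

```bash
python3 - <<'E'
from h import *
def U(X,Y,ox,oy,k=8): return np.array([(X+.5)/k-.5+ox,(Y+.5)/k-.5+oy])
T=lambda X,Y:("top",U(X,Y,245,205)); B=lambda X,Y:("top",U(X,Y,135,185)); S=lambda X,Y:("scene",U(X,Y,155,130,3.8))
t=[(*T(88,75),(.06,-.055,.022)),(*T(372,55),(-.06,-.055,.022)),(*T(108,342),(.06,.055,.022)),(*T(395,322),(-.06,.055,.022)),
(*T(640,118),(-.174,-.025,.004)),(*T(652,235),(-.174,.025,.004)),
(*S(152,215),(-.06,.055,.022)),(*S(192,326),(-.06,-.055,.022)),(*S(322,278),(.06,-.055,.022)),(*S(283,180),(.06,.055,.022)),(*S(64,268),(-.147,0,.066)),(*T(608,160),(-.147,0,.066))]
b=[(*B(90,155),(.075,-.067,.0935)),(*B(465,107),(-.075,-.067,.0935)),(*B(492,435),(-.075,.067,.0935)),(*B(115,490),(.075,.067,.0935)),
(*B(371,128),(-.045,-.05,.1315)),(*B(394,408),(-.045,.05,.1315)),(*S(543,67),(-.045,.05,.1315)),(*S(601,152),(-.045,-.05,.1315)),
(*S(502,97),(-.075,.067,.0935)),(*S(575,203),(-.075,-.067,.0935)),(*S(729,152),(.075,-.067,.0935)),(*S(652,42),(.075,.067,.0935))]
for o in(t,b):
  for cam in("top","scene",None):
    oo=[q for q in o if cam in(None,q[0])]
    p,r=fit(oo,[.45,0,1.57]);print(cam,p[:2].round(4),np.degrees(p[2]).round(2),np.abs(r).max().round(2))
E
```

```text
top [ 0.4455 -0.1308] 89.56 0.39
scene [ 0.4484 -0.128 ] 89.38 1.89
None [ 0.4466 -0.1297] 89.31 2.18
top [0.4861 0.199 ] 93.38 1.63
scene [0.4883 0.202 ] 93.41 1.43
None [0.4872 0.2005] 93.39 1.97
```

```bash
cat >> h.py <<'E'
from scipy.spatial.transform import Rotation as Ro
def toolR(yaw_y_deg):
    a=np.radians(yaw_y_deg); y=np.array([np.cos(a),np.sin(a),0]);z=np.array([0,0,-1.]);return np.c_[np.cross(y,z),y,z]
def plan(pos,yaw,n):
    s=sense();p0=np.array(s['tcp_pos']);R0=np.array(s['ee_rot']);R1=toolR(yaw)
    rv=Ro.from_matrix(R0.T@R1).as_rotvec();dp=(np.array(pos)-p0)/n
    print("d mm",(dp*n*1000).round(1),"rv",rv.round(3))
    out=[]
    for i in range(n):
        R=R0@Ro.from_rotvec(rv*i/n).as_matrix()
        out.append(list((R.T@dp*1000).round(1))+list((rv/n).round(4)))
    for i in range(0,n,5): print([float(v) for r in out[i:i+5] for v in r])
def st():
    s=sense();R=s['ee_rot'];print("t",s['time_s'],"p",s['tcp_pos'].round(4),"yaw_y",np.degrees(np.arctan2(R[1,1],R[0,1])).round(2),"z",R[:,2].round(3),"F",s['wrist_force'].round(2),"w",round(s['gripper_width']*87,1))
E
python3 -c "
from h import *
plan([.445,-.2767,.16],179.4,10)"
```

```text
d mm [244.  314.5 -61.6] rv [ 2.000e-03  1.000e-03 -1.233e+00]
[-33.2, 21.9, 6.2, 0.0002, 0.0001, -0.1233, -35.7, 17.7, 6.2, 0.0002, 0.0001, -0.1233, -37.6, 13.2, 6.2, 0.0002, 0.0001, -0.1233, -38.9, 8.4, 6.2, 0.0002, 0.0001, -0.1233, -39.6, 3.6, 6.2, 0.0002, 0.0001, -0.1233]
[-39.8, -1.3, 6.2, 0.0002, 0.0001, -0.1233, -39.3, -6.2, 6.2, 0.0002, 0.0001, -0.1233, -38.3, -11.0, 6.2, 0.0002, 0.0001, -0.1233, -36.6, -15.6, 6.2, 0.0002, 0.0001, -0.1233, -34.4, -20.0, 6.2, 0.0002, 0.0001, -0.1233]
```

Call:
carry_out:
  commands: [-33, 22, 6, 0, 0, -0.123, -36, 18, 6, 0, 0, -0.123, -38, 13, 6, 0, 0, -0.123, -39, 8, 6, 0, 0, -0.123, -40, 4, 6, 0, 0, -0.123]
  grip: 50

```text
time_s: 0.72
tcp_pos: [0.3237, -0.4289, 0.1881]
ee_rot: [[-0.576, -0.817, -0.003], [-0.817, 0.576, 0.005], [-0.002, 0.006, -1.0]]
wrist_force: [1.1, -0.5, -0.5]
gripper_width: 0.591
```

Call:
carry_out:
  commands: [-40, -1, 6, 0, 0, -0.123, -39, -6, 6, 0, 0, -0.123, -38, -11, 6, 0, 0, -0.123, -37, -16, 6, 0, 0, -0.123, -34, -20, 6, 0, 0, -0.123]

```text
time_s: 1.35
tcp_pos: [0.4444, -0.2627, 0.156]
ee_rot: [[0.021, -1.0, -0.006], [-1.0, -0.021, 0.007], [-0.007, 0.006, -1.0]]
wrist_force: [0.4, -0.8, -0.3]
gripper_width: 0.576
```

```bash
python3 -c "
from h import *
st()
plan([.445,-.2767,.09],179.4,5);im=capture('top');cv2.imwrite('pics/t1.png',cv2.resize(im[175:285,235:385,::-1],None,fx=5,fy=5,interpolation=cv2.INTER_CUBIC))
print(proj('top',[sense()['tcp_pos']]))"
```

```text
t 1.35 p [ 0.4444 -0.2627  0.156 ] yaw_y -178.77 z [-0.006  0.007 -1.   ] F [ 0.35 -0.83 -0.28] w 50.1
d mm [  0.6 -14.  -66. ] rv [0.006 0.007 0.032]
[2.9, -0.1, 13.2, 0.0012, 0.0014, 0.0064, 2.9, -0.1, 13.2, 0.0012, 0.0014, 0.0064, 2.9, -0.1, 13.2, 0.0012, 0.0014, 0.0064, 2.8, -0.1, 13.2, 0.0012, 0.0014, 0.0064, 2.8, -0.1, 13.2, 0.0012, 0.0014, 0.0064]
[[320.1772947  220.39837176]]
```

View pics/t1.png

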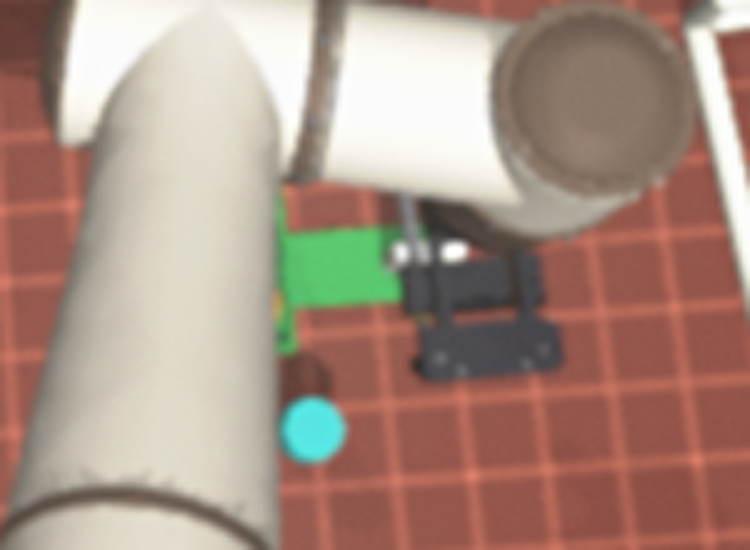

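The grip lies between the fingers near crop (430,250), with part of the tray hidden by the arm. I'll descend.

Call:
carry_out:
  commands: [3, 0, 13, 0.001, 0.001, 0.007, 3, 0, 13, 0.001, 0.001, 0.007, 3, 0, 13, 0.001, 0.001, 0.007, 3, 0, 13, 0.001, 0.001, 0.006, 3, 0, 13, 0.001, 0.001, 0.006]

```text
time_s: 2.02
tcp_pos: [0.4447, -0.2764, 0.085]
ee_rot: [[-0.011, -1.0, -0.002], [-1.0, 0.011, 0.003], [-0.003, 0.002, -1.0]]
wrist_force: [0.2, 0.5, 0.1]
gripper_width: 0.573
```

```bash
python3 -c "
from h import *
st()
plan([.445,-.2767,.026],179.4,5);im=capture('scene');cv2.imwrite('pics/s1.png',cv2.resize(im[120:260,130:290,::-1],None,fx=4,fy=4,interpolation=cv2.INTER_CUBIC))"
```

```text
t 2.025 p [ 0.4447 -0.2764  0.085 ] yaw_y 179.38 z [-0.002  0.003 -1.   ] F [0.16 0.54 0.12] w 49.9
d mm [  0.3  -0.3 -59. ] rv [ 0.002  0.003 -0.   ]
[0.1, -0.1, 11.8, 0.0005, 0.0007, -0.0001, 0.1, -0.1, 11.8, 0.0005, 0.0007, -0.0001, 0.1, -0.1, 11.8, 0.0005, 0.0007, -0.0001, 0.1, -0.1, 11.8, 0.0005, 0.0007, -0.0001, 0.1, -0.1, 11.8, 0.0005, 0.0007, -0.0001]
```

View pics/s1.png

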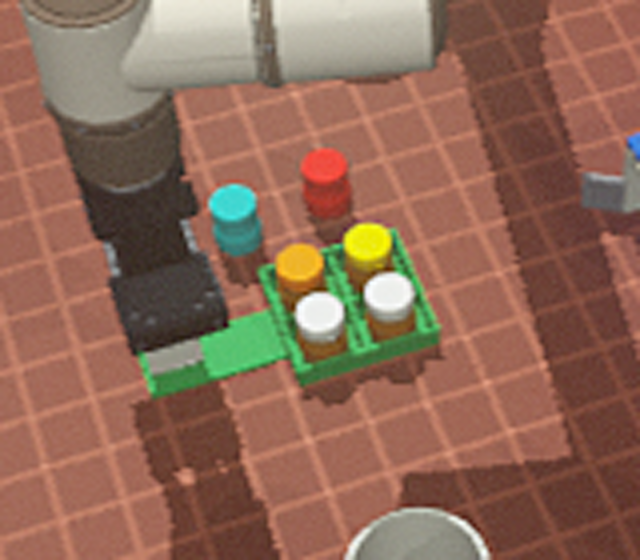

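```bash
python3 -c "
from h import *
q=proj('scene',[[.4447,-.2764,.085],[.4697,-.2764,.085],[.4197,-.2764,.085],[.4697,-.2764,.136],[.445,-.2764,.066]]);print((q-[130,120])*4)"
```

```text
[[160.3035173  305.23147843]
 [168.97801213 330.01800307]
 [151.77996837 280.87626701]
 [159.59125315 291.42647832]
 [163.83022356 319.49295626]]
```

The near finger tip is where the projection puts it, about (169,330), straddling the grip. I'll keep descending.

Call:
carry_out:
  commands: [0, 0, 12, 0, 0, 0, 0, 0, 12, 0, 0, 0, 0, 0, 12, 0, 0, 0, 0, 0, 12, 0, 0, 0, 0, 0, 11, 0, 0, 0]

```text
time_s: 2.7
tcp_pos: [0.4437, -0.2762, 0.0207]
ee_rot: [[-0.012, -1.0, -0.004], [-1.0, 0.012, 0.004], [-0.004, 0.004, -1.0]]
wrist_force: [-0.8, 0.2, 0.6]
gripper_width: 0.573
```

```bash
python3 -c "
from h import *
st();plan([.445,-.2767,.026],179.4,1)"
```

```text
t 2.7 p [ 0.4437 -0.2762  0.0207] yaw_y 179.33 z [-0.004  0.004 -1.   ] F [-0.76  0.19  0.56] w 49.8
d mm [ 1.3 -0.5  5.3] rv [ 0.004  0.004 -0.001]
[0.5, -1.3, -5.3, 0.0043, 0.0042, -0.0013]
```

Call:
carry_out:
  commands: [0, -1, -5, 0.004, 0.004, 0, 0, 0, 0, 0, 0, 0]

```text
time_s: 2.95
tcp_pos: [0.4446, -0.2761, 0.0252]
ee_rot: [[-0.011, -1.0, -0.001], [-1.0, 0.011, 0.0], [-0.0, 0.001, -1.0]]
wrist_force: [0.0, -1.1, 0.3]
gripper_width: 0.576
```

Call:
carry_out:
  commands: [0, 0, 0, 0, 0, 0, 0, 0, 0, 0, 0, 0, 0, 0, 0, 0, 0, 0, 0, 0, 0, 0, 0, 0, 0, 0, 0, 0, 0, 0]
  grip: 0

```text
time_s: 3.58
tcp_pos: [0.4448, -0.2762, 0.0264]
ee_rot: [[-0.01, -1.0, -0.0], [-1.0, 0.01, -0.0], [0.0, 0.0, -1.0]]
wrist_force: [-1.3, -0.4, 0.5]
gripper_width: 0.136
```

```bash
python3 -c "
from h import *
st()
im=capture('top');cv2.imwrite('pics/t2.png',cv2.resize(im[175:285,235:385,::-1],None,fx=5,fy=5,interpolation=cv2.INTER_CUBIC))
im=capture('scene');cv2.imwrite('pics/s2.png',cv2.resize(im[120:260,130:290,::-1],None,fx=4,fy=4,interpolation=cv2.INTER_CUBIC))"
```

```text
t 3.575 p [ 0.4448 -0.2762  0.0264] yaw_y 179.4 z [-0. -0. -1.] F [-1.28 -0.44  0.52] w 11.8
```

View pics/s2.png

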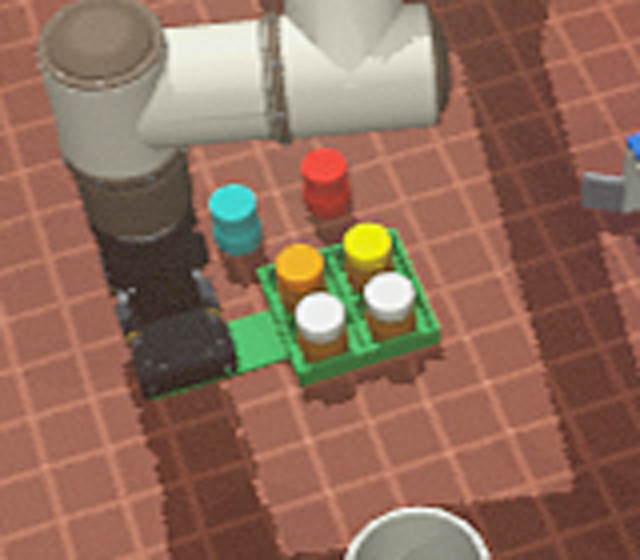

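View pics/t2.png

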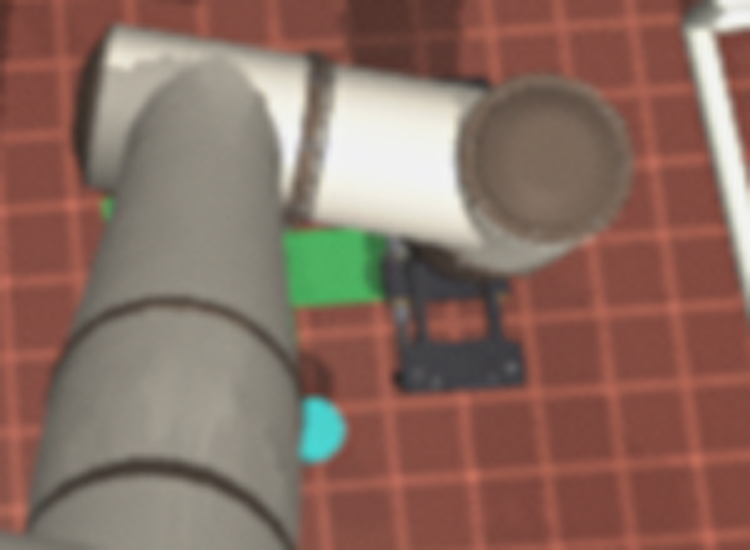

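Grasped at 11.8 mm, which matches the 12 mm grip, and the tray hasn't moved. Next I slide it to a waypoint in front of the mouth, lined up with the box.

```bash
python3 -c "
from h import *
plan([.506,-.116,.026],183.4,15)"
```

```text
d mm [ 61.3 160.2  -0.4] rv [ 0.   -0.   -0.07]
[-10.7, -4.0, 0.0, 0.0, -0.0, -0.0046, -10.7, -4.0, 0.0, 0.0, -0.0, -0.0046, -10.7, -4.1, 0.0, 0.0, -0.0, -0.0046, -10.7, -4.1, 0.0, 0.0, -0.0, -0.0046, -10.6, -4.2, 0.0, 0.0, -0.0, -0.0046]
[-10.6, -4.2, 0.0, 0.0, -0.0, -0.0046, -10.6, -4.3, 0.0, 0.0, -0.0, -0.0046, -10.6, -4.3, 0.0, 0.0, -0.0, -0.0046, -10.6, -4.4, 0.0, 0.0, -0.0, -0.0046, -10.5, -4.4, 0.0, 0.0, -0.0, -0.0046]
[-10.5, -4.5, 0.0, 0.0, -0.0, -0.0046, -10.5, -4.5, 0.0, 0.0, -0.0, -0.0046, -10.5, -4.6, 0.0, 0.0, -0.0, -0.0046, -10.5, -4.6, 0.0, 0.0, -0.0, -0.0046, -10.4, -4.7, 0.0, 0.0, -0.0, -0.0046]
```

Call:
carry_out:
  commands: [-5, -2, 0, 0, 0, -0.005, -8, -3, 0, 0, 0, -0.005, -11, -4, 0, 0, 0, -0.005, -11, -4, 0, 0, 0, -0.005, -11, -4, 0, 0, 0, -0.005]

```text
time_s: 4.3
tcp_pos: [0.4631, -0.2282, 0.0265]
ee_rot: [[0.015, -1.0, 0.001], [-1.0, -0.015, -0.001], [0.001, -0.001, -1.0]]
wrist_force: [-1.0, -2.6, 0.0]
gripper_width: 0.137
```

```bash
python3 -c "
from h import *
st();plan([.506,-.116,.026],183.4,10)"
```

```text
t 4.3 p [ 0.4631 -0.2282  0.0265] yaw_y -179.12 z [ 0.001 -0.001 -1.   ] F [-1.03 -2.59  0.04] w 11.9
d mm [ 42.9 112.2  -0.5] rv [-0.001 -0.001 -0.044]
[-11.2, -4.5, 0.0, -0.0001, -0.0001, -0.0044, -11.1, -4.5, 0.0, -0.0001, -0.0001, -0.0044, -11.1, -4.6, 0.0, -0.0001, -0.0001, -0.0044, -11.1, -4.6, 0.0, -0.0001, -0.0001, -0.0044, -11.1, -4.7, 0.0, -0.0001, -0.0001, -0.0044]
[-11.1, -4.7, 0.0, -0.0001, -0.0001, -0.0044, -11.0, -4.8, 0.0, -0.0001, -0.0001, -0.0044, -11.0, -4.8, 0.0, -0.0001, -0.0001, -0.0044, -11.0, -4.9, 0.0, -0.0001, -0.0001, -0.0044, -11.0, -4.9, 0.0, -0.0001, -0.0001, -0.0044]
```

Call:
carry_out:
  commands: [-11, -4.5, 0, 0, 0, -0.0045, -11, -4.5, 0, 0, 0, -0.0045, -11, -4.5, 0, 0, 0, -0.0045, -11, -4.5, 0, 0, 0, -0.0045, -11, -4.7, 0, 0, 0, -0.0045]

```text
time_s: 4.92
tcp_pos: [0.4856, -0.1682, 0.0264]
ee_rot: [[0.04, -0.999, 0.0], [-0.999, -0.04, -0.001], [0.001, -0.0, -1.0]]
wrist_force: [-1.4, -2.8, 1.0]
gripper_width: 0.134
```

Call:
carry_out:
  commands: [-11, -5, 0, 0, 0, -0.0045, -11, -5, 0, 0, 0, -0.0045, -10, -5, 0, 0, 0, -0.0045, -6, -2.5, 0, 0, 0, -0.0045, 0, 0, 0, 0, 0, 0]

```text
time_s: 5.55
tcp_pos: [0.5028, -0.1257, 0.0264]
ee_rot: [[0.061, -0.998, 0.0], [-0.998, -0.061, -0.001], [0.001, -0.0, -1.0]]
wrist_force: [-0.9, -2.2, 0.8]
gripper_width: 0.135
```

```bash
python3 -c "
from h import *
st();plan([.506,-.116,.026],183.4,1)
im=capture('top');cv2.imwrite('pics/t3.png',cv2.resize(im[165:275,135:305,::-1],None,fx=4.5,fy=4.5,interpolation=cv2.INTER_CUBIC))
im=capture('scene');cv2.imwrite('pics/s3.png',cv2.resize(im[120:240,190:360,::-1],None,fx=4.5,fy=4.5,interpolation=cv2.INTER_CUBIC))"
```

```text
t 5.55 p [ 0.5028 -0.1257  0.0264] yaw_y -176.51 z [ 0.    -0.001 -1.   ] F [-0.92 -2.2   0.81] w 11.7
d mm [ 3.2  9.7 -0.4] rv [-0.    -0.001  0.002]
[-9.5, -3.8, 0.4, -0.0003, -0.0013, 0.0016]
```

View pics/s3.png

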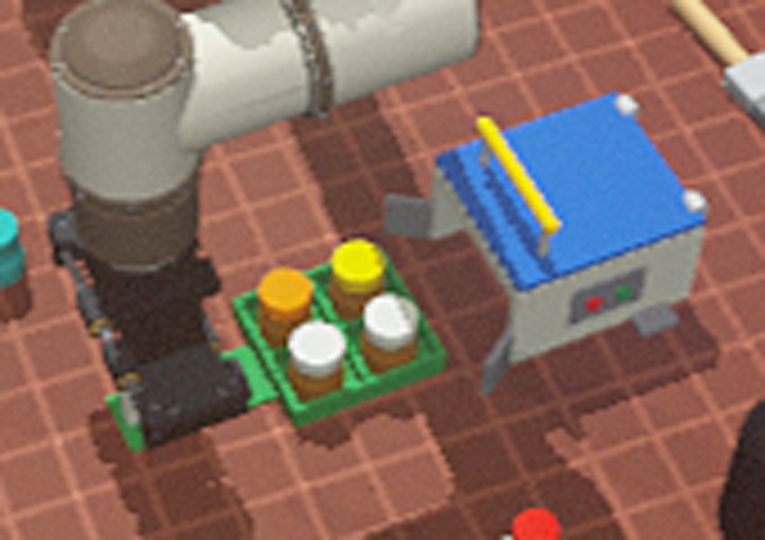

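View pics/t3.png

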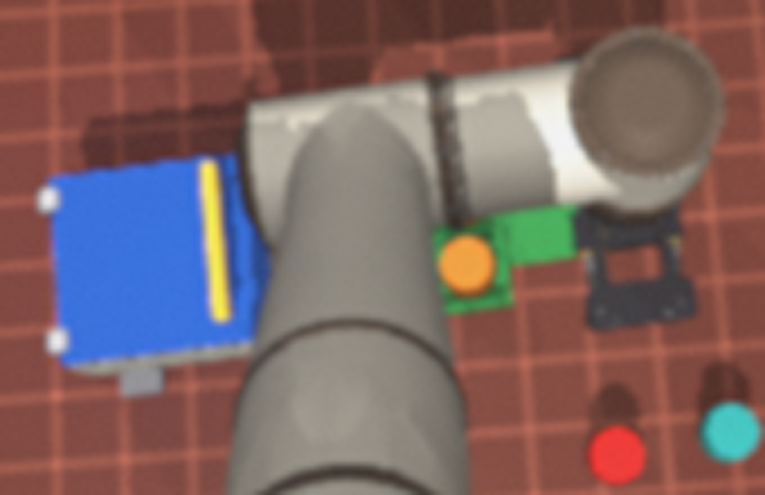

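```bash
python3 -c "
from h import *
im=capture('scene');cv2.imwrite('pics/s4.png',cv2.resize(im[165:225,210:310,::-1],None,fx=8,fy=8,interpolation=cv2.INTER_CUBIC))"
```

```text
(no output)
```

View pics/s4.png

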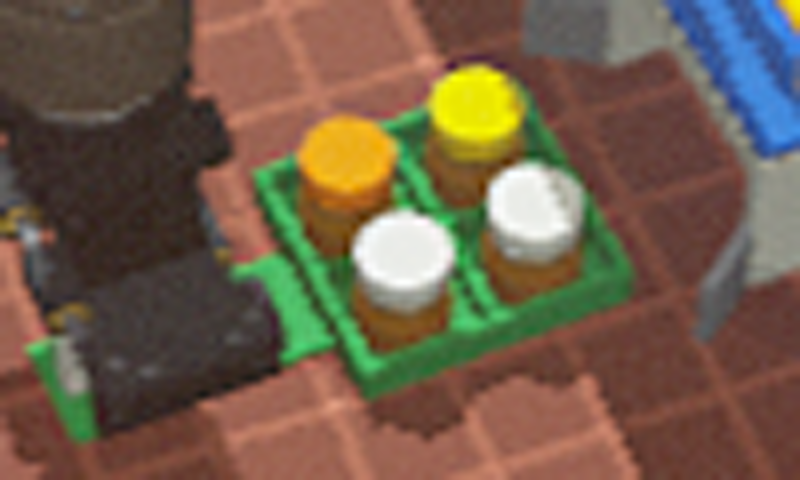

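```bash
python3 -c "
from h import *
im=capture('scene');cv2.imwrite('pics/s5.png',cv2.resize(im[135:210,270:355,::-1],None,fx=8,fy=8,interpolation=cv2.INTER_CUBIC))
def S(X,Y): return ('scene',np.array([(X+.5)/8-.5+210,(Y+.5)/8-.5+165]))
o=[(*S(373,400),(-.06,-.055,0)),(*S(368,378),(-.06,-.055,.022)),(*S(630,275),(.06,-.055,.022)),(*S(632,300),(.06,-.055,0)),(*S(255,175),(-.06,.055,.022)),(*S(82,440),(-.174,-.025,.004)),(*S(32,350),(-.174,.025,.004))]
p,r=fit(o,[.5,.03,1.6]);print(p,np.degrees(p[2]),r.round(2))
st()"
```

```text
[0.49468858 0.02236924 1.64032531] 93.9837173363674 [[-0.54  0.61]
 [ 0.1  -0.4 ]
 [ 0.84 -0.59]
 [ 0.21  0.13]
 [ 0.1  -0.21]
 [-0.46  0.46]
 [-0.14 -0.08]]
t 5.75 p [ 0.5026 -0.126   0.0264] yaw_y -176.57 z [ 0.001 -0.001 -1.   ] F [-0.36  2.46  1.21] w 11.5
```

View pics/s5.png

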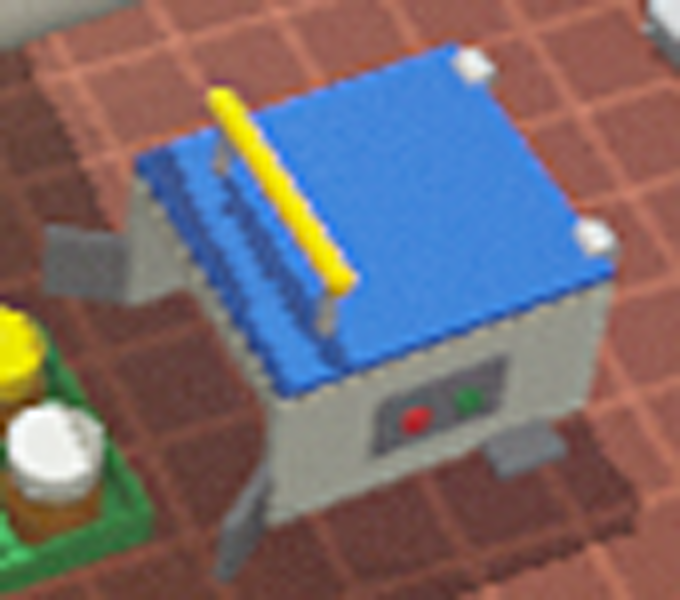

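```bash
python3 -c "
from h import *
def S(X,Y): return ('scene',np.array([(X+.5)/8-.5+270,(Y+.5)/8-.5+135]))
o=[(*S(135,157),(-.075,.067,.0935)),(*S(285,390),(-.075,-.067,.0935)),(*S(613,265),(.075,-.067,.0935)),(*S(452,47),(.075,.067,.0935)),(*S(272,523),(-.075,-.067,0)),(*S(590,408),(.075,-.067,0)),(*S(215,97),(-.045,.05,.1285)),(*S(345,280),(-.045,-.05,.1285))]
p,r=fit(o,[.5,.2,1.6]);print(p,np.degrees(p[2]),r.round(2))
t=np.array([.49468858,.02236924]);u=np.array([np.cos(p[2]),np.sin(p[2])]);v=np.array([-u[1],u[0]])
print('tray in box',(t-p[:2])@u,(t-p[:2])@v)
"
```

```text
[0.48450929 0.20301574 1.63501819] 93.67964156617431 [[-0.31 -0.46]
 [ 0.25  0.23]
 [ 0.67  0.12]
 [ 0.12 -1.14]
 [-0.51  0.6 ]
 [-0.71 -0.39]
 [ 0.98  0.68]
 [-0.34  0.02]]
tray in box -0.18092737792682326 0.0014351754988565877
```

The scene fit puts the tray 181 mm in front of the box origin and 1.4 to 3.7 mm to its +y side, with the yaw aligned within 0.4°. I'll correct 2.5 mm sideways while advancing.

```bash
python3 -c "
from h import *
plan([.502,-.076,.026],183.5,5)"
```

```text
d mm [-0.6 50.  -0.4] rv [-0.001 -0.001 -0.001]
[-10.0, -0.5, 0.1, -0.0001, -0.0002, -0.0002, -10.0, -0.5, 0.1, -0.0001, -0.0002, -0.0002, -10.0, -0.5, 0.1, -0.0001, -0.0002, -0.0002, -10.0, -0.5, 0.1, -0.0001, -0.0002, -0.0002, -10.0, -0.5, 0.1, -0.0001, -0.0002, -0.0002]
```

Call:
carry_out:
  commands: [-8, -0.5, 0, 0, 0, 0, -11, -0.5, 0, 0, 0, 0, -11, -0.5, 0, 0, 0, 0, -11, -0.5, 0, 0, 0, 0, -8, -0.5, 0, 0, 0, 0]

```text
time_s: 6.38
tcp_pos: [0.5019, -0.0753, 0.0264]
ee_rot: [[0.058, -0.998, 0.0], [-0.998, -0.058, -0.002], [0.002, -0.0, -1.0]]
wrist_force: [-0.4, -2.3, 1.5]
gripper_width: 0.133
```

```bash
python3 -c "
from h import *
st()
im=capture('scene');cv2.imwrite('pics/s6.png',cv2.resize(im[140:220,225:325,::-1],None,fx=7.4,fy=7.4,interpolation=cv2.INTER_CUBIC))
im=capture('top');cv2.imwrite('pics/t6.png',cv2.resize(im[175:265,165:265,::-1],None,fx=6,fy=6,interpolation=cv2.INTER_CUBIC))"
```

```text
t 6.375 p [ 0.5019 -0.0753  0.0264] yaw_y -176.69 z [ 0.    -0.002 -1.   ] F [-0.4  -2.26  1.5 ] w 11.5
```

View pics/s6.png

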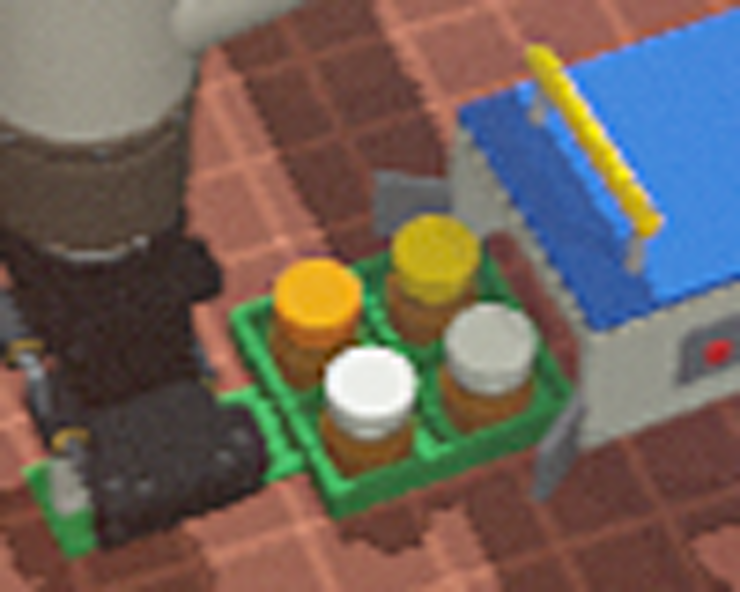

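View pics/t6.png

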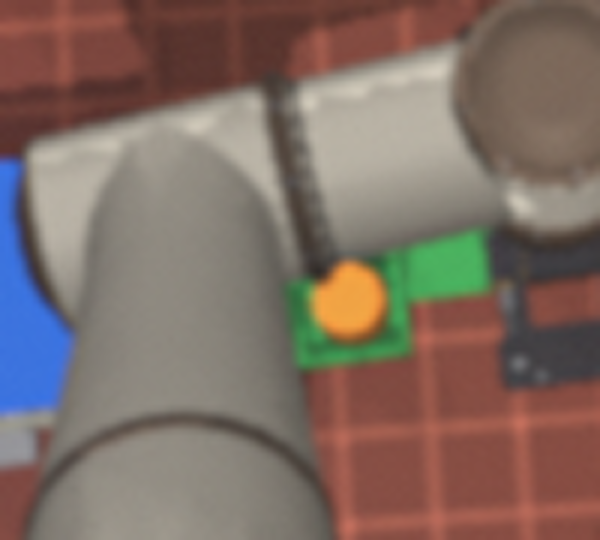

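```bash
python3 -c "
from h import *
def S(X,Y): return ('scene',np.array([(X+.5)/7.4-.5+225,(Y+.5)/7.4-.5+140]))
o=[(*S(340,518),(-.06,-.055,0)),(*S(335,492),(-.06,-.055,.022)),(*S(572,383),(.06,-.055,.022)),(*S(232,313),(-.06,.055,.022)),(*S(72,555),(-.174,-.025,.004)),(*S(28,470),(-.174,.025,.004))]
p,r=fit(o,[.5,.03,1.6]);print(p,np.degrees(p[2]),r.round(2).tolist())
for b in ([.4845,.2030,1.6350],[.4883,.202,np.radians(93.41)]):
  b=np.array(b);u=np.array([np.cos(b[2]),np.sin(b[2])]);v=np.array([-u[1],u[0]])
  print('tray in box',(p[:2]-b[:2])@u,(p[:2]-b[:2])@v)
# overlay
K=[]
im=capture('scene')[:,:,::-1].copy();im=cv2.resize(im,None,fx=4,fy=4,interpolation=cv2.INTER_CUBIC)
def dr(P,col):
  q=((proj('scene',P)+.5)*4-.5).round().astype(int)
  cv2.polylines(im,[q.reshape(-1,1,2)],True,col,1)
def W(p,L): c,s=np.cos(p[2]),np.sin(p[2]);return [[p[0]+c*x-s*y,p[1]+s*x+c*y,z] for x,y,z in L]
R=lambda a,b,z:[(-a,-b,z),(a,-b,z),(a,b,z),(-a,b,z)]
dr(W(p,R(.06,.055,0)),(0,0,255));dr(W(p,R(.06,.055,.022)),(0,0,255))
b=[.4855,.2025,np.radians(93.6)]
dr(W(b,R(.075,.067,0)),(255,255,0));dr(W(b,R(.075,.067,.0935)),(255,255,0));dr(W(b,[(-.075,-.059,0),(.067,-.059,0),(.067,.059,0),(-.075,.059,0)]),(0,255,255))
cv2.imwrite('pics/s7.png',im[540:860,880:1420])
"
```

```text
[0.48953616 0.07309879 1.66249532] 95.25396538561125 [[-0.35, -0.17], [0.5, -0.45], [1.05, 0.82], [-0.77, -0.79], [0.12, 0.26], [-0.39, 0.24]]
tray in box -0.12995668724892118 0.0033086273094407584
tray in box -0.12874651410591267 0.006433154646140207
```

View pics/s7.png

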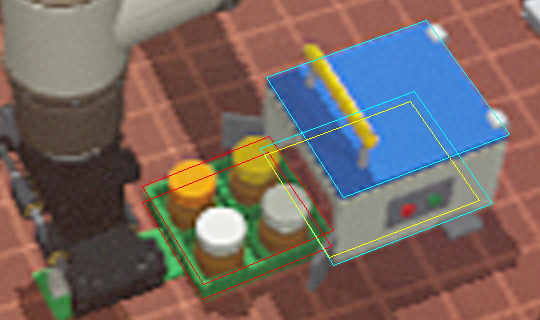

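The box overlay fits. The tray's front edge is at the mouth, and a yaw-constrained check puts it within about 1 mm sideways. I'll insert it slowly and watch the forces.

Call:
carry_out:
  commands: [-8, 0, 0, 0, 0, 0, -8, 0, 0, 0, 0, 0, -8, 0, 0, 0, 0, 0]

```text
time_s: 6.9
tcp_pos: [0.5006, -0.0507, 0.0264]
ee_rot: [[0.057, -0.998, 0.001], [-0.998, -0.057, -0.002], [0.002, -0.001, -1.0]]
wrist_force: [-0.1, -3.1, 1.0]
gripper_width: 0.132
```

```bash
python3 -c "
from h import *
st()
im=capture('scene');cv2.imwrite('pics/s8.png',cv2.resize(im[140:220,225:325,::-1],None,fx=7.4,fy=7.4,interpolation=cv2.INTER_CUBIC))"
```

```text
t 6.9 p [ 0.5006 -0.0507  0.0264] yaw_y -176.74 z [ 0.001 -0.002 -1.   ] F [-0.06 -3.09  1.  ] w 11.5
```

View pics/s8.png

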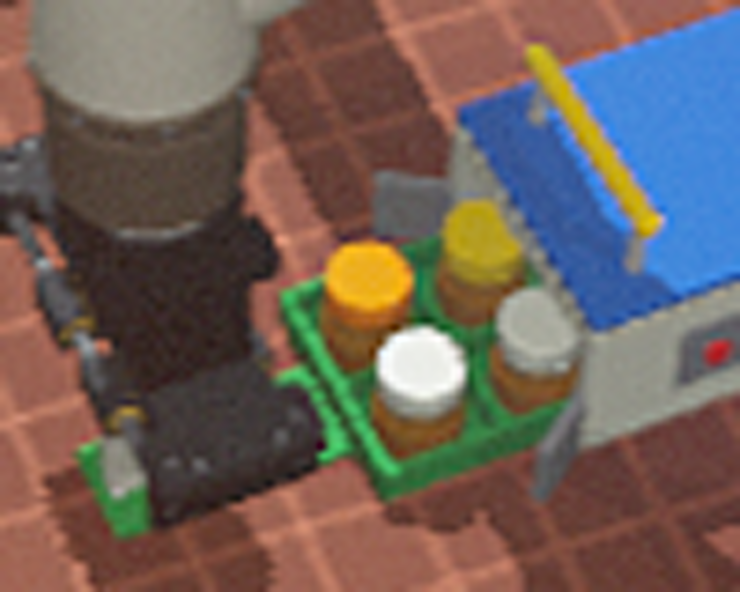

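The tray has entered freely, with no sideways force.

Call:
carry_out:
  commands: [-9, 0, 0, 0, 0, -0.001, -10, 0, 0, 0, 0, -0.001, -10, 0, 0, 0, 0, -0.001, -10, 0, 0, 0, 0, 0, -8, 0, 0, 0, 0, 0]

```text
time_s: 7.58
tcp_pos: [0.4975, -0.0002, 0.0264]
ee_rot: [[0.06, -0.998, 0.001], [-0.998, -0.06, -0.002], [0.002, -0.0, -1.0]]
wrist_force: [0.1, -3.3, 1.5]
gripper_width: 0.133
```

```bash
python3 -c "
from h import *
st()"
```

```text
t 7.575 p [ 4.975e-01 -2.000e-04  2.640e-02] yaw_y -176.54 z [ 0.001 -0.002 -1.   ] F [ 0.08 -3.33  1.54] w 11.5
```

Call:
carry_out:
  commands: [-10, 0, 0, 0, 0, 0, -10, 0, 0, 0, 0, 0, -10, 0, 0, 0, 0, 0, -8, 0, 0, 0, 0, 0, -5, 0, 0, 0, 0, 0]

```text
time_s: 8.2
tcp_pos: [0.4944, 0.0459, 0.0264]
ee_rot: [[0.061, -0.998, 0.0], [-0.998, -0.061, -0.002], [0.002, -0.0, -1.0]]
wrist_force: [-0.1, -4.6, 1.2]
gripper_width: 0.136
```

```bash
python3 -c "
from h import *
st()
im=capture('scene');cv2.imwrite('pics/s9.png',cv2.resize(im[120:220,225:355,::-1],None,fx=6,fy=6,interpolation=cv2.INTER_CUBIC))"
```

```text
t 8.2 p [0.4944 0.0459 0.0264] yaw_y -176.52 z [ 0.    -0.002 -1.   ] F [-0.11 -4.61  1.25] w 11.8
```

View pics/s9.png

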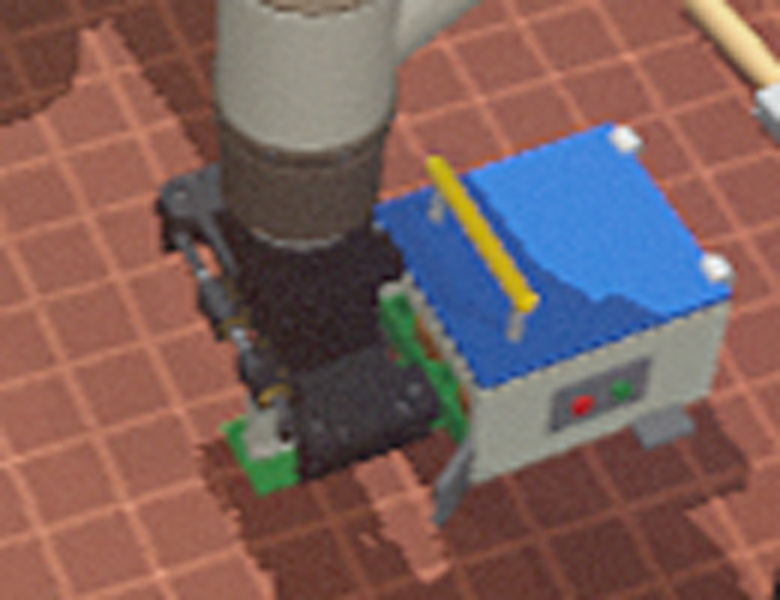

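Call:
carry_out:
  commands: [-5, 0, 0, 0, 0, 0, -4, 0, 0, 0, 0, 0]

```text
time_s: 8.5
tcp_pos: [0.4938, 0.0555, 0.0264]
ee_rot: [[0.06, -0.998, 0.0], [-0.998, -0.06, -0.002], [0.002, -0.0, -1.0]]
wrist_force: [-0.7, -4.2, 1.8]
gripper_width: 0.136
```

Call:
carry_out:
  commands: [-4, 0, 0, 0, 0, 0, -3, 0, 0, 0, 0, 0]

```text
time_s: 8.75
tcp_pos: [0.4925, 0.0617, 0.0264]
ee_rot: [[0.06, -0.998, -0.002], [-0.998, -0.06, -0.004], [0.004, 0.002, -1.0]]
wrist_force: [0.2, -14.3, 5.2]
gripper_width: 0.139
```

The stop is reached at y = 0.062 (0.061 predicted), and the force rises to 14 N. I'll hold briefly and check.

Call:
carry_out:
  commands: [-1, 0, 0, 0, 0, 0, 0, 0, 0, 0, 0, 0]

```text
time_s: 9.0
tcp_pos: [0.4919, 0.0616, 0.0265]
ee_rot: [[0.059, -0.998, -0.003], [-0.998, -0.059, -0.005], [0.005, 0.003, -1.0]]
wrist_force: [-0.1, -1.8, 1.1]
gripper_width: 0.135
```

```bash
python3 -c "
from h import *
st()
im=capture('scene');cv2.imwrite('pics/s10.png',cv2.resize(im[120:220,225:355,::-1],None,fx=6,fy=6,interpolation=cv2.INTER_CUBIC))"
```

```text
t 9.0 p [0.4919 0.0616 0.0265] yaw_y -176.63 z [-0.003 -0.005 -1.   ] F [-0.06 -1.8   1.06] w 11.7
```

View pics/s10.png

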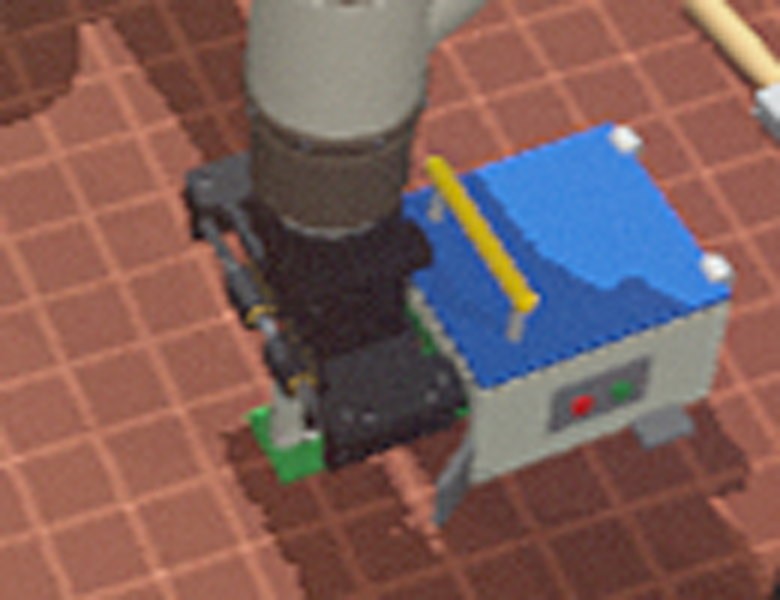

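```bash
python3 -c "
from h import *
b=np.array([.4860,.2025,np.radians(93.55)]);u=np.array([np.cos(b[2]),np.sin(b[2])]);v=np.array([-u[1],u[0]])
for q in ((288,483),(252,410)):
  P=ray('scene',((q[0]+.5)/6-.5+225,(q[1]+.5)/6-.5+120),.004);d=P[:2]-b[:2];print(P.round(4),'box',d@u,d@v)"
```

```text
[0.521  0.0385 0.004 ] box -0.1658350837985753 -0.024820775222300705
[0.4681 0.0385 0.004 ] box -0.16253008291898283 0.028066203772104666
```

The neck end is at box x = -164 mm (home is -167 mm) and y is about +2 mm, so the tray is home. I'll release and rise.

Call:
carry_out:
  commands: [0, 0, 0, 0, 0, 0, 0, 0, 0, 0, 0, 0, 0, 0, 0, 0, 0, 0]
  grip: 50

```text
time_s: 9.43
tcp_pos: [0.4924, 0.0633, 0.0261]
ee_rot: [[0.06, -0.998, -0.002], [-0.998, -0.06, -0.003], [0.003, 0.002, -1.0]]
wrist_force: [0.5, -0.3, -1.4]
gripper_width: 0.394
```

Call:
carry_out:
  commands: [0, 0, -12, 0, 0, 0, 0, 0, -25, 0, 0, 0, 0, 0, -35, 0, 0, 0, 0, 0, -40, 0, 0, 0, 0, 0, -40, 0, 0, 0]

```text
time_s: 10.05
tcp_pos: [0.4912, 0.0638, 0.1824]
ee_rot: [[0.061, -0.998, -0.007], [-0.998, -0.061, -0.006], [0.005, 0.007, -1.0]]
wrist_force: [0.5, 0.0, 0.8]
gripper_width: 0.576
```

```bash
python3 -c "
from h import *
st()
plan([.489,.155,.20],93.5,9)"
```

```text
t 10.05 p [0.4912 0.0638 0.1824] yaw_y -176.53 z [-0.007 -0.006 -1.   ] F [0.47 0.02 0.78] w 50.1
d mm [-2.2 91.2 17.6] rv [ 0.002 -0.01   1.57 ]
[-10.1, -0.4, -2.0, 0.0002, -0.0011, 0.1745, -10.0, 1.4, -2.0, 0.0002, -0.0011, 0.1745, -9.6, 3.1, -2.0, 0.0002, -0.0011, 0.1745, -8.9, 4.8, -2.0, 0.0002, -0.0011, 0.1745, -8.0, 6.2, -2.0, 0.0002, -0.0011, 0.1745]
[-6.8, 7.5, -2.0, 0.0002, -0.0011, 0.1745, -5.4, 8.6, -2.0, 0.0002, -0.0011, 0.1745, -3.8, 9.4, -2.0, 0.0002, -0.0011, 0.1745, -2.1, 9.9, -2.0, 0.0002, -0.0011, 0.1745]
```

Call:
carry_out:
  commands: [-9, 0, -2, 0, 0, 0.174, -9, 1, -2, 0, 0, 0.174, -9, 3, -2, 0, 0, 0.174, -9, 5, -2, 0, 0, 0.174, -8, 6, -2, 0, 0, 0.174]

```text
time_s: 10.68
tcp_pos: [0.4922, 0.1137, 0.2021]
ee_rot: [[-0.743, -0.669, 0.007], [-0.669, 0.743, 0.002], [-0.006, -0.004, -1.0]]
wrist_force: [0.7, 0.1, -0.3]
gripper_width: 0.574
```

Call:
carry_out:
  commands: [-7, 7, -2, 0, 0, 0.174, -5, 9, -2, 0, 0, 0.174, -4, 9, 0, 0, 0, 0.174, -2, 10, 0, 0, 0, 0.174, 0, 0, 0, 0, 0, 0]

```text
time_s: 11.3
tcp_pos: [0.4923, 0.156, 0.2111]
ee_rot: [[-1.0, -0.017, 0.012], [-0.017, 1.0, 0.005], [-0.012, 0.005, -1.0]]
wrist_force: [-0.1, -0.3, 0.2]
gripper_width: 0.57
```

```bash
python3 -c "
from h import *
st()
plan([.488,.1565,.17],93.5,3)
im=capture('scene');cv2.imwrite('pics/s11.png',cv2.resize(im[100:220,225:355,::-1],None,fx=5,fy=5,interpolation=cv2.INTER_CUBIC))
im=capture('top');cv2.imwrite('pics/t11.png',cv2.resize(im[165:275,135:305,::-1],None,fx=4.5,fy=4.5,interpolation=cv2.INTER_CUBIC))"
```

```text
t 11.3 p [0.4923 0.156  0.2111] yaw_y 90.96 z [ 0.012  0.005 -1.   ] F [-0.06 -0.35  0.17] w 49.6
d mm [ -4.3   0.5 -41.1] rv [ 0.005  0.012 -0.044]
[1.6, 0.1, 13.7, 0.0015, 0.004, -0.0148, 1.5, 0.2, 13.7, 0.0015, 0.004, -0.0148, 1.5, 0.2, 13.7, 0.0015, 0.004, -0.0148]
```

View pics/s11.png

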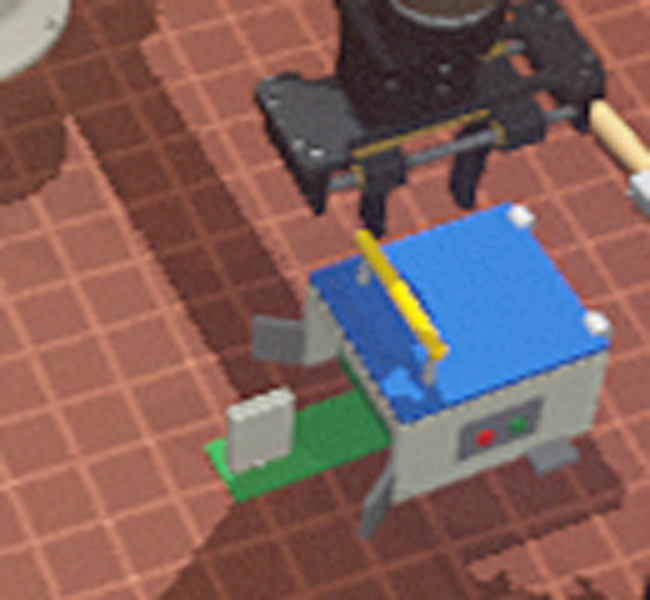

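View pics/t11.png

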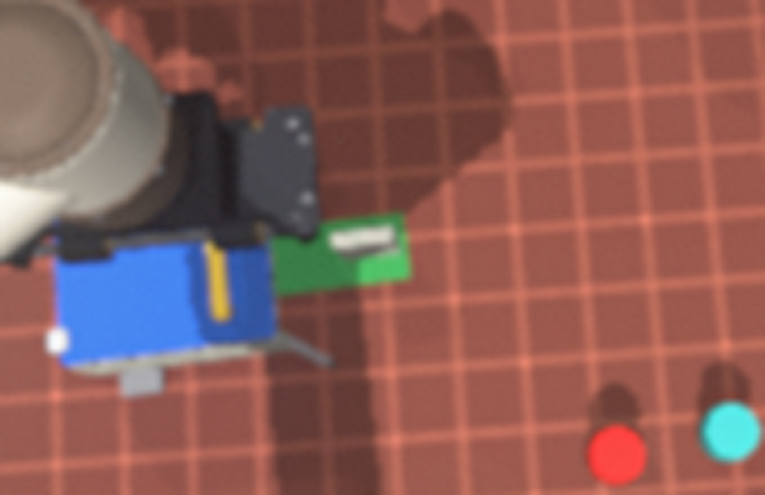

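```bash
python3 -c "
from h import *
for P in ([.488,.1565,.1285],):
  q=(proj('scene',P)-[225,100]+.5)*5-.5;print(q)
b=np.array([.4860,.2025,np.radians(93.55)]);u=np.array([np.cos(b[2]),np.sin(b[2])]);v=np.array([-u[1],u[0]])
for q in ((236,502),(208,453)):
  P=ray('scene',((q[0]+.5)/5-.5+225,(q[1]+.5)/5-.5+100),.004);d=P[:2]-b[:2];print(P.round(4),'box',d@u,d@v)
# bar ends in scene
for q in ((363,236),(438,351)): print(ray('scene',((q[0]+.5)/5-.5+225,(q[1]+.5)/5-.5+100),.1285).round(4))"
```

```text
[[398.85931608 294.82202927]]
[0.5198 0.0362 0.004 ] box -0.16802730610285074 -0.0234503450496459
[0.4763 0.0339 0.004 ] box -0.16772596959134345 0.020092502837090586
[0.4351 0.1552 0.1285]
[0.5379 0.1605 0.1285]
```

The tray is home: its neck end is at -168 mm and centred. The bar centre projects onto the yellow bar as predicted, so I'll descend over it.

Call:
carry_out:
  commands: [1.5, 0, 12, 0.002, 0.004, -0.015, 1.5, 0, 12, 0.002, 0.004, -0.015, 1.5, 0, 12, 0.001, 0.004, -0.015, 0, 0, 0, 0, 0, 0]

```text
time_s: 11.9
tcp_pos: [0.4867, 0.1539, 0.1715]
ee_rot: [[-0.998, -0.067, -0.003], [-0.067, 0.998, -0.002], [0.003, -0.002, -1.0]]
wrist_force: [1.4, -1.1, 0.4]
gripper_width: 0.571
```

```bash
python3 -c "
from h import *
st()
plan([.488,.1565,.1095],93.5,5)
im=capture('scene');cv2.imwrite('pics/s12.png',cv2.resize(im[100:220,225:355,::-1],None,fx=5,fy=5,interpolation=cv2.INTER_CUBIC))"
```

```text
t 11.9 p [0.4867 0.1539 0.1715] yaw_y 93.84 z [-0.003 -0.002 -1.   ] F [ 1.42 -1.07  0.39] w 49.7
d mm [  1.3   2.6 -62. ] rv [-0.002 -0.003  0.006]
[-0.3, 0.5, 12.4, -0.0004, -0.0007, 0.0012, -0.3, 0.5, 12.4, -0.0004, -0.0007, 0.0012, -0.3, 0.5, 12.4, -0.0004, -0.0007, 0.0012, -0.3, 0.5, 12.4, -0.0004, -0.0007, 0.0012, -0.3, 0.5, 12.4, -0.0004, -0.0007, 0.0012]
```

View pics/s12.png

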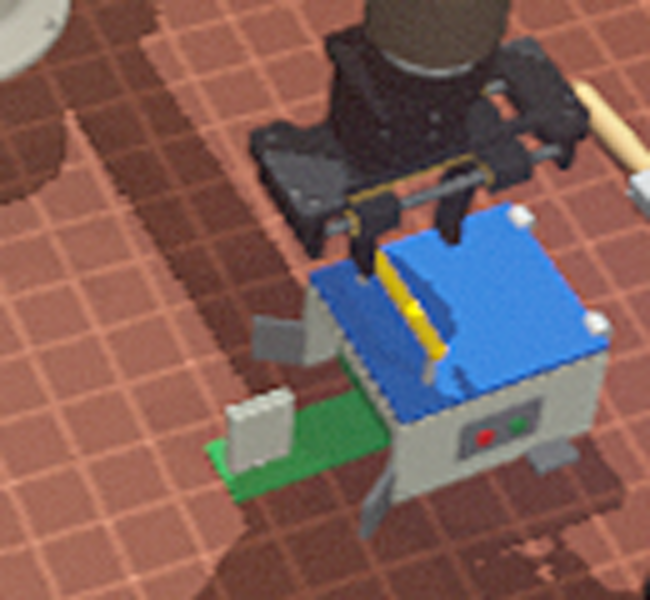

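The fingers straddle the bar, near finger at (370,265) in the crop. I'll go down to bar height.

Call:
carry_out:
  commands: [0, 0.5, 12, 0, 0, 0, 0, 0.5, 12, 0, 0, 0, 0, 0.5, 12, 0, 0, 0.003, 0, 0.5, 12, 0, 0, 0.003, 0, 0.5, 7, 0, 0, 0]

```text
time_s: 12.58
tcp_pos: [0.4874, 0.157, 0.1138]
ee_rot: [[-0.998, -0.061, -0.001], [-0.061, 0.998, -0.001], [0.001, -0.001, -1.0]]
wrist_force: [0.4, 0.1, 0.3]
gripper_width: 0.576
```

Call:
carry_out:
  commands: [0, 0, 0, 0, 0, 0]

```text
time_s: 12.7
tcp_pos: [0.4871, 0.1568, 0.1131]
ee_rot: [[-0.998, -0.061, -0.002], [-0.061, 0.998, -0.002], [0.002, -0.002, -1.0]]
wrist_force: [-0.5, 0.4, -0.0]
gripper_width: 0.578
```

```bash
python3 -c "
from h import *
st()
plan([.488,.1565,.1095],93.5,1)"
```

```text
t 12.7 p [0.4871 0.1568 0.1131] yaw_y 93.49 z [-0.002 -0.002 -1.   ] F [-0.53  0.36 -0.01] w 50.3
d mm [ 0.9 -0.3 -3.6] rv [-0.002 -0.002 -0.   ]
[-0.9, -0.4, 3.6, -0.0018, -0.0022, -0.0002]
```

Call:
carry_out:
  commands: [0, 0, 3, 0, 0, 0, 0, 0, 0, 0, 0, 0]

```text
time_s: 12.95
tcp_pos: [0.4875, 0.1571, 0.1104]
ee_rot: [[-0.998, -0.061, -0.001], [-0.061, 0.998, -0.001], [0.001, -0.001, -1.0]]
wrist_force: [-0.1, 0.3, 0.6]
gripper_width: 0.577
```

Call:
carry_out:
  commands: [0, 0, 0, 0, 0, 0, 0, 0, 0, 0, 0, 0, 0, 0, 0, 0, 0, 0, 0, 0, 0, 0, 0, 0, 0, 0, 0, 0, 0, 0]
  grip: 0

```text
time_s: 13.58
tcp_pos: [0.488, 0.1551, 0.1115]
ee_rot: [[-0.998, -0.062, -0.0], [-0.062, 0.998, -0.005], [0.001, -0.005, -1.0]]
wrist_force: [2.7, -7.9, 0.6]
gripper_width: 0.124
```

```bash
python3 -c "
from h import *
st()
im=capture('scene');cv2.imwrite('pics/s13.png',cv2.resize(im[100:220,225:355,::-1],None,fx=5,fy=5,interpolation=cv2.INTER_CUBIC))"
```

```text
t 13.575 p [0.488  0.1551 0.1115] yaw_y 93.56 z [-0.    -0.005 -1.   ] F [ 2.65 -7.88  0.58] w 10.8
```

View pics/s13.png

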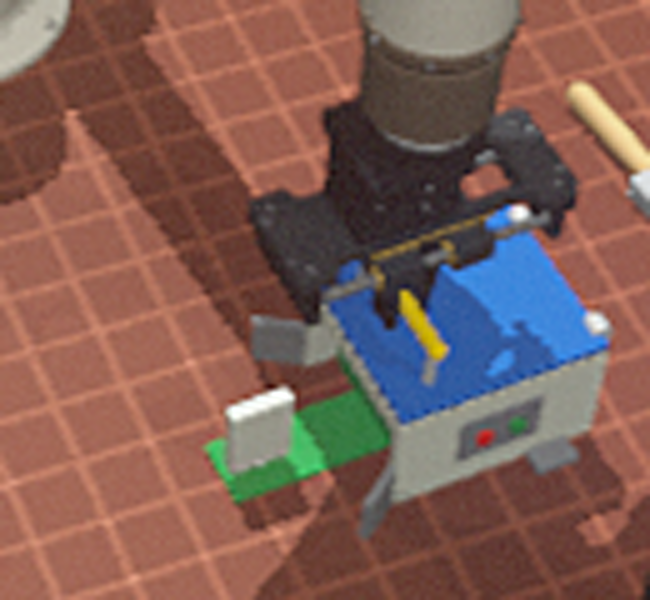

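The bar is gripped, w = 10.8 mm. I'll raise it along the hinge arc in 5° rows.

Call:
carry_out:
  commands: [0, 4, -10, 0, 0, 0, 0, 5, -10, 0, 0, 0, 0, 6, -9.5, 0, 0, 0]

```text
time_s: 14.0
tcp_pos: [0.4873, 0.1691, 0.1406]
ee_rot: [[-0.998, -0.06, -0.002], [-0.06, 0.998, -0.007], [0.002, -0.007, -1.0]]
wrist_force: [3.3, -4.0, -3.2]
gripper_width: 0.124
```

```bash
cat >> h.py <<'E'
def arc():
    s=sense();p=s['tcp_pos']+(-.019)*s['ee_rot'][:,2];b=np.radians(93.55)
    u=np.array([np.cos(b),np.sin(b)]);p0=np.array([.488,.1551,.1305])
    d=p-p0;f=d[:2]@u;h=-.12+f;v=.043+d[2]
    print("lid",np.degrees(np.arctan2(v,-h)-np.arctan2(.043,.12)).round(2),"r",np.hypot(h,v).round(4),"fwd,up mm",f*1000,d[2]*1000)
E
python3 -c "
from h import *
st();arc()"
```

```text
t 14.0 p [0.4873 0.1691 0.1406] yaw_y 93.45 z [-0.002 -0.007 -1.   ] F [ 3.26 -4.04 -3.22] w 10.8
lid 14.56 r 0.1281 fwd,up mm 14.176830174491672 29.116760381678098
```

Call:
carry_out:
  commands: [0, 7, -9, 0, 0, 0, 0, 7.5, -8, 0, 0, 0, 0, 8, -7.5, 0, 0, 0]

```text
time_s: 14.38
tcp_pos: [0.486, 0.1918, 0.1677]
ee_rot: [[-0.998, -0.061, -0.001], [-0.061, 0.998, -0.01], [0.002, -0.01, -1.0]]
wrist_force: [3.2, -3.4, -2.9]
gripper_width: 0.128
```

```bash
python3 -c "
from h import *
st();arc()
im=capture('scene');cv2.imwrite('pics/s14.png',cv2.resize(im[100:220,225:355,::-1],None,fx=5,fy=5,interpolation=cv2.INTER_CUBIC))"
```

```text
t 14.375 p [0.486  0.1918 0.1677] yaw_y 93.5 z [-0.001 -0.01  -1.   ] F [ 3.24 -3.39 -2.91] w 11.2
lid 30.33 r 0.1294 fwd,up mm 36.930838951622036 56.16227234839083
```

View pics/s14.png

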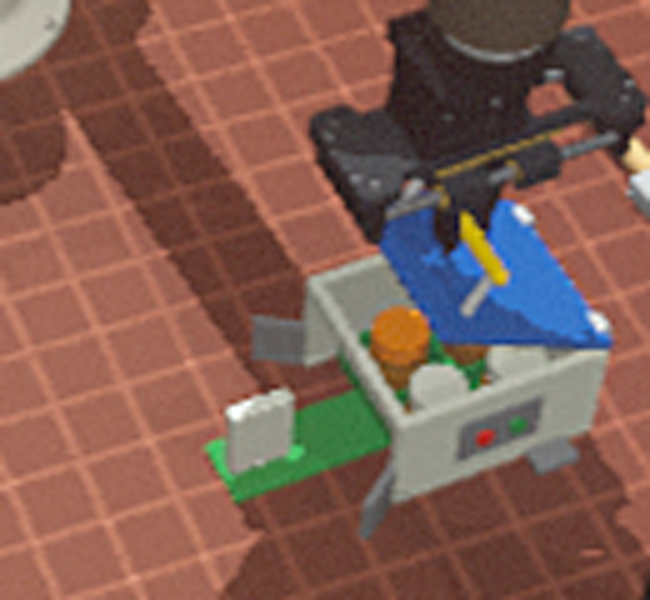

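The lid is at about 30°, with the jars upright inside. On to 45°.

Call:
carry_out:
  commands: [0, 9, -6, 0, 0, 0, 0, 9.5, -5.5, 0, 0, 0, 0, 8, -4, 0, 0, 0, 0, 0, 0, 0, 0, 0]

```text
time_s: 14.92
tcp_pos: [0.4846, 0.2187, 0.1869]
ee_rot: [[-0.998, -0.063, 0.001], [-0.063, 0.998, -0.013], [-0.0, -0.013, -1.0]]
wrist_force: [2.6, -2.5, -2.4]
gripper_width: 0.125
```

```bash
python3 -c "
from h import *
st();arc()
im=capture('scene');cv2.imwrite('pics/s15.png',cv2.resize(im[110:210,255:355,::-1],None,fx=6,fy=6,interpolation=cv2.INTER_CUBIC))"
```

```text
t 14.925 p [0.4846 0.2187 0.1869] yaw_y 93.62 z [ 0.001 -0.013 -1.   ] F [ 2.6  -2.49 -2.38] w 10.9
lid 44.95 r 0.131 fwd,up mm 63.970589581180725 75.36603313359186
```

View pics/s15.png

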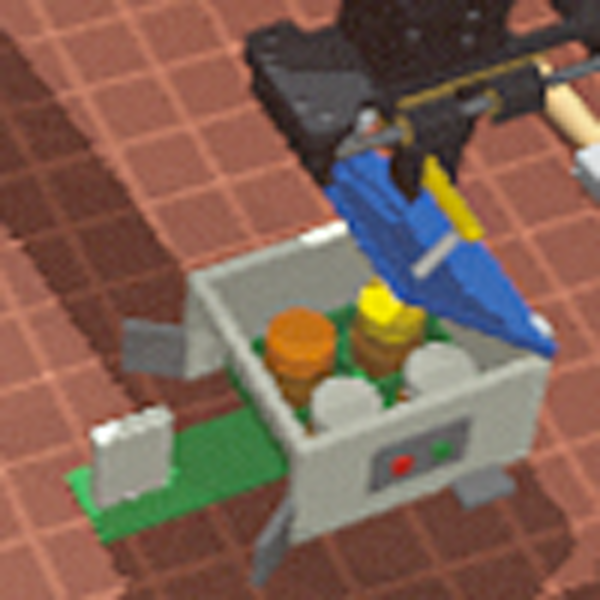

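```bash
python3 -c "
from h import *
b=np.array([.4858,.2025,np.radians(93.55)]);c,s=np.cos(b[2]),np.sin(b[2])
def L(th,x,y,z):
  X=.075+np.cos(th)*x+np.sin(th)*z; Z=.0855-np.sin(th)*x+np.cos(th)*z
  return [b[0]+c*X-s*y,b[1]+s*X+c*y,Z]
for d in (39,42,45,48,51):
  t=np.radians(d);P=[L(t,-.12,-.05,.043),L(t,-.15,-.067,.008),L(t,-.15,-.067,0),L(t,-.15,.067,.008),L(t,0,-.067,.0)]
  print(d,((proj('scene',P)-[255,110]+.5)*6-.5).round(0).tolist())
"
python3 -c "
import cv2
im=cv2.imread('pics/s15.png');cv2.imwrite('pics/s16.png',cv2.resize(im[130:380,300:580],None,fx=2.4,fy=2.4))"
```

```text
39 [[453.0, 246.0], [389.0, 309.0], [378.0, 320.0], [264.0, 128.0], [552.0, 361.0]]
42 [[464.0, 238.0], [399.0, 298.0], [389.0, 309.0], [274.0, 118.0], [552.0, 361.0]]
45 [[475.0, 230.0], [411.0, 288.0], [399.0, 299.0], [285.0, 107.0], [552.0, 361.0]]
48 [[487.0, 223.0], [422.0, 277.0], [411.0, 288.0], [296.0, 97.0], [552.0, 361.0]]
51 [[498.0, 216.0], [435.0, 267.0], [422.0, 278.0], [307.0, 87.0], [552.0, 361.0]]
```

View pics/s16.png

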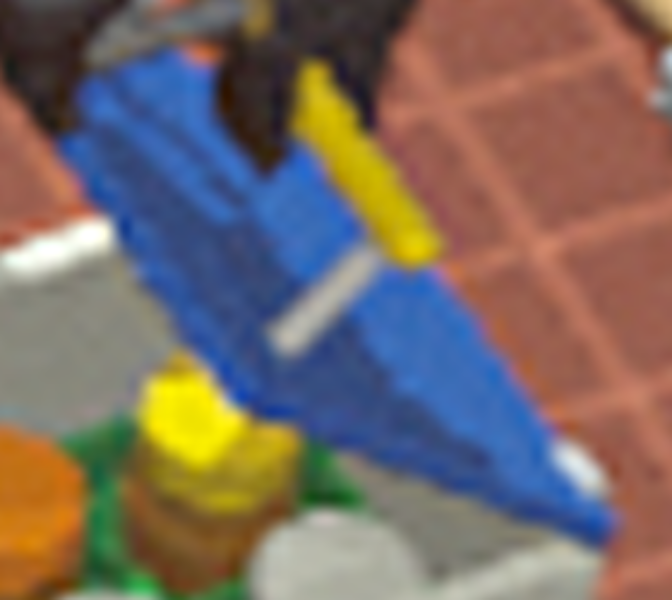

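The bar end (475,233) and the lid's lower corner (400,297) match the 45° projection of (475,230) and (399,299). I'll hold half a second and check that nothing drifts.

Call:
carry_out:
  commands: [0, 0, 0, 0, 0, 0, 0, 0, 0, 0, 0, 0, 0, 0, 0, 0, 0, 0, 0, 0, 0, 0, 0, 0, 0, 0, 0, 0, 0, 0]

```text
time_s: 15.6
tcp_pos: [0.4846, 0.2179, 0.1865]
ee_rot: [[-0.998, -0.062, 0.001], [-0.062, 0.998, -0.014], [0.0, -0.014, -1.0]]
wrist_force: [2.6, -4.3, 0.8]
gripper_width: 0.124
```

```bash
python3 -c "
from h import *
st();arc()
im=capture('scene');cv2.imwrite('pics/s17.png',im[:,:,::-1])
st();arc();print(sense()['joint_velocities'].round(2))"
```

```text
t 15.6 p [0.4846 0.2179 0.1865] yaw_y 93.58 z [ 0.001 -0.014 -1.   ] F [ 2.58 -4.26  0.81] w 10.8
lid 44.55 r 0.1309 fwd,up mm 63.15180677038262 74.94825728706559
t 15.65 p [0.4846 0.2179 0.1865] yaw_y 93.58 z [ 0.001 -0.014 -1.   ] F [ 3.06 -1.59 -0.47] w 10.8
lid 44.56 r 0.1309 fwd,up mm 63.154408617904124 74.9674510731465
[ 0.03 -0.02 -0.04  0.08  0.03 -0.07]
```

View pics/s17.png

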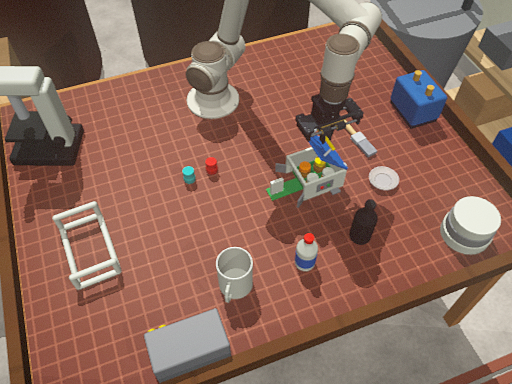

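The arm is steady with the lid at about 44.6°. The tray is home and the bystanders and look-alikes are where they started, so I'm handing in.

```bash
python3 -c "
from station import finish_job
print(finish_job())"
```

```text
the job is handed in; nothing more can be done
None
```

I slid the tray home by its white grip and released it. I then raised the blue lid by its yellow bar to about 45° and handed the job in at 15.7 s with the gripper still holding the bar. The system reports no verdict, so these are my own last checks:

- **Tray:** it pushed up against the back stop with 14 N. The scene picture put the end of its neck at box x = -168 mm (home is -167 mm) and within about 2 mm of the centre line. Nothing touched it after release.
- **Jars:** all four show upright in their pockets with the lid open.
- **Lid:** the arm pose gives 44.6°, steady over the last reading. The bar end and lid corner in the picture matched the 45° projection within about 3 enlarged pixels (half a camera pixel).
- **Hold:** the fingers are closed on the bar at 10.8 mm, slightly under its 12 mm.
- **Other things on the bench:** the bystanders and both look-alikes look unmoved in the last picture.

Two readings disagreed a little:

- **Tray sideways position:** before insertion the camera fits put the tray between 0 and 6 mm off line, partly from a 2–3 mm offset between the cameras. It still went in without sideways force.
- **Bar radius:** the radius worked out from the arm pose grew from 127.5 to 131 mm during the lift. The cause may be a small slip of the bar in the pads or an error in the hinge estimate. The picture check of the lid angle does not depend on it.

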